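# Swap the undersized loaf and release the tray

### The job

One of the three loaf cakes in the tray came out too short: take it out and put it in the white reject tub, then set the spare loaf from the wooden board gently, upright and lengthwise, fully down in the bay that it left. When the tray is right, squeeze the bench scanner's trigger all the way and let it go, to book the tray. Leave the two good loaves in their bays and everything else where it is.

Things in the scene. Friction and masses are not known exactly. Their poses are not given: they have to be found in the camera images.
- tray: fixed aluminium baking tray 152 (x) x 276 (y) mm, with three bays side by side along its y, 92 mm apart; each bay is 128 (x) x 60 (y) mm with a floor 4 mm above the table, framed by flat ridges 8 mm above that floor (12 mm above the table), 32 mm wide between bays. Origin at the centre of its underside; a full-size loaf lies in each bay with its length along the tray's x
- bay_0 (a point): centre of the floor of the bay at the tray's -y end (4 mm above the table)
- bay_1 (a point): centre of the floor of the middle bay
- bay_2 (a point): centre of the floor of the bay at the tray's +y end
- loaf_a: full-size chocolate loaf cake with a crumb topping, 48 wide (y), 52 high (sides flat and upright to 38 mm up), about 0.26 kg; origin at the centre of its underside, x along its length, z up; 116 long; lies in one of the bays, which one varies; stays there
- loaf_b: second full-size loaf, same as loaf_a, in another bay; stays there
- short_loaf: the undersized loaf: like the others in width and height but only 78 mm long, about 0.17 kg; lies in the remaining bay, which one varies; origin at the centre of its underside, x along its length
- spare_loaf: full-size chocolate loaf cake with a crumb topping, 48 wide (y), 52 high (sides flat and upright to 38 mm up), about 0.26 kg; origin at the centre of its underside, x along its length, z up; 116 long; lies on the wooden board at the start
- board: fixed light wooden board 150 (x) x 110 (y) x 12 mm high, to the left or right of the tray; origin at the centre of its underside
- tub: fixed white open reject tub, 150 x 150 mm outside, 70 high, walls 4 mm, open on top, on the other side of the tray from the board; origin at the centre of its underside
- scanner: fixed bench foot 120 (x) x 90 (y) mm with a grey hand scanner clamped upside down on it, its pistol grip pointing up; it faces a paper batch card 92 mm high at its -x end. Grip: upright, 30 (x) x 28 (y) mm thick, its axis at scanner x = +30 mm, from the barrel's top (94 mm above the table) up to 190 mm. Origin at the centre of the foot's underside
- trigger (a joint): angle of the black sprung trigger, 10 mm thick, 20 wide, 75 long, in front (scanner -x) of the grip; hinged at its foot at scanner x = 8 mm, 100 mm above the table, about scanner y; 0 = released (leaning 0.28 rad away from the grip, free end up at 175 mm), 0.28 rad = fully squeezed (upright, front face at scanner x = 3 mm). About 9 N at 155 mm height squeezes it fully; it springs back
- squeeze (a point): point 155 mm above the table midway between the grip's back face and the front face of the fully squeezed trigger (42 mm apart there, 58 mm when released), along scanner x; axes as the scanner's
- jar: bystander: glass jar with steel lid, 76 mm diameter, 130 high, on the far side of the table across from the scanner; leave alone
- shaker: bystander: steel shaker can, 60 mm diameter, 100 high, beyond the tray; leave alone
- turner: bystander: steel cake turner 260 mm long with black handle, 65 mm wide blade, lying beyond the tray; leave alone
Not all that is in view belongs to the job. What is shaped like the tub but green is not meant.

How it is judged:
On the way, in this order (a step that is already met when the one before it is completed fails the run):
1. the short loaf lies in the tub and the spare loaf is down in the bay it left, both let go ((horizontal distance between spare_loaf and bay_0 below 0.012 m or horizontal distance between spare_loaf and bay_1 below 0.012 m or horizontal distance between spare_loaf and bay_2 below 0.012 m) and z of spare_loaf in the frame of tray below 0.008 m and angle between spare_loaf's own z axis and vertical below 0.12 rad and angle between the x axis of spare_loaf and the x axis of tray, either way round below 0.2 rad and linear speed of each of spare_loaf, short_loaf below 0.03 m/s and contact force between the fingers and spare_loaf below 0.1 N and x of short_loaf in the frame of tub between -0.072 and 0.072 m and y of short_loaf in the frame of tub between -0.072 and 0.072 m and z of short_loaf in the frame of tub below 0.06 m and contact force between the fingers and short_loaf below 0.1 N), for 0.2 s.
2. then the scanner's trigger is squeezed all the way (past 0.22 of 0.28 rad) (value of joint trigger above 0.22 rad), for 0.1 s.
At the end, for the whole second after the job is handed in: Short loaf at rest in the tub; spare loaf let go, upright on the floor of the free bay (12 mm of its centre, 0.2 rad of its length, underside under 8 mm above the table, tilt under 0.12 rad); good loaves within 20 mm of their starts; trigger back under 0.04 rad (all of step 1 and value of joint trigger below 0.04 rad and distance of each of loaf_a, loaf_b from where it was at the start of the episode below 0.02 m); the robot touches nothing.
It fails at once if a good loaf is shifted by more than 20 mm (distance of any of loaf_a, loaf_b from where it was at the start of the episode above 0.02 m).
It fails at once if a bystander (jar, shaker, turner) is shifted by more than 30 mm (distance of any of jar, shaker, turner from where it was at the start of the episode above 0.03 m).
It fails at once if the spare loaf is dropped (falls freely faster than 0.5 m/s) (contact force between the fingers and spare_loaf below 0.01 N and linear speed of spare_loaf above 0.5 m/s).
It also fails if it takes over 72 s, if anything falls off the work surface, if the arm or the gripper's body presses on something with over 40 N, if the wrist force passes 120 N, or if a joint passes its speed limit or range.

### The arm

A 7-joint arm with a two-finger parallel gripper is mounted at the origin on the work surface. World frame = base frame: x ahead of the robot, y to its left, z up, the work surface at z = 0. Lengths are in m, angles in rad, forces in N, time in s.
With the tool pointing down it reaches from about 0.4 to 0.85 m from the base axis. Payload 10.4 kg.
Tool frame: the origin (TCP) lies midway between the tips of the shut fingers; the grasp point (between the pads) lies r.grip_point_offset behind it (r.grip_point_offset is the distance from the TCP to the grasp point, in m); z points along the fingers, y is the line along which they close (so a half turn about z gives the same grasp; the last joint's range is limited). The gripper opens to 87 mm and grips with 3 to 60 N. Pads are 19 mm wide; open, the fingers measure 117 mm over their backs; the gripper's body (75 mm by 190 mm) begins 51 mm behind the grasp point.
Start: joints at [-1.268, 0.332, -0.065, 1.46, 0.022, 1.35, -0.088], TCP at [0.2, 0.592, 0.223] pointing down, gripper open.
Joint ranges: [-2.6, 2.6], [-0.5, 2.12], [-1.47, 1.34], [0.16, 2.42], [-1.27, 4.41], [0.06, 2.06], [-2.6, 2.6]. Speed limits (rad/s): [2.22, 2.22, 2.79, 2.79, 3.14, 3.14, 3.14].

### API

Orientations are given as a unit quaternion [x, y, z, w].
In Python, from bench import r gives the robot as it stands.
- The arm moves only by the tool play_rows, never from a script. Its arguments are lists of equal length, an entry for each row: "claw": the closure, from 0 (fully open) to 1 (shut); "delta_pos": the shift along the tool's x, y, z scaled (see below), a list of three; "delta_rot": the turn, a rotation vector about the tool's x, y, z scaled (see below), a list of three. A call has 1 to 8 rows; each row shifts and turns the commanded pose from where the row before left it, along the tool's axes as they then stand; what a row does not reach is not made up. The controller multiplies each number of a shift by 200 mm and each number of a turn by pi rad. A row lasts 1/10 s, in which the tool goes at most 50 mm and 8.59 degrees, less where a joint would pass 70% of its speed; a pose out of reach is approached as far as the arm can. A call with a number of a shift or a turn outside -1 to 1 is refused whole. A call with a gripper value outside its range is refused whole. The fingers move at their own pace and stop on an object; "squeeze" is the grip in N (left out, the last holds). Time passes only in rows, so rows that do not move let the fingers close. It gives the time, the measured TCP pose, the force, the opening and the grip force at its end, in the units of the state.
- r.read_state(): the state, without advancing time (a new reading comes with each control period).
- r.camera(name): name is "scene" or "top"; returns a dict with "pixels" (384x512x3 uint8, red, green, blue), "camera_matrix" (3x3 intrinsics, pixels), "cam_to_world" (4x4, takes a point from camera to world coordinates). Camera axes: x right, y up, looking along -z (the intrinsics and any distortion apply to the point x, -y, -z); pixel columns grow to the right and rows downward; lengths in m; the calibration is good to about 2 mm. A picture is of the moment at which its call begins. There is no depth.
- r.close_job(): hands the job in; it is judged then, once.
The state is a dict: "time": time; "joint_positions": joint angles; "joint_vel": joint speeds; "joint_torque": joint torques, N m; "ee_pos": TCP position; "eef_rot": TCP orientation; "ft_force": force on the tool from outside, world axes, zero at the start; "torque": the same for the moment, N m; "width": finger opening in m; "grip_force": force on a finger pad.
Only numpy, scipy, OpenCV 4.12 (cv2) and the standard library are available. Lean on these libraries where they do the work, as an engineer would, in place of code of your own. Each camera call takes 0.05 s, during which the arm holds its last target. There are 200 camera calls.

## Working session

There is one attempt and no reset: what is moved stays moved. The work goes in short steps, Python scripts to look and compute and a tool call to move; the robot and the scene stay as the last step left them, time stands still between calls to the robot, and variables do not carry over. Pictures are saved under pics/ and viewed, at most 10 in all, crops included, and the job is handed in when it is done.

Besides the shell and the picture viewer there is one more tool, called as name(argument=value, ...) on one line, values as JSON. play_rows: Moves the arm, as the interface text tells. Shifts and turns lie within -1 to 1; 1 stands for 200 mm of shift or pi rad of turn. Its arguments: {"type":"object","properties":{"claw":{"type":"array"},"delta_pos":{"type":"array"},"delta_rot":{"type":"array"},"squeeze":{"type":"number"}},"required":["claw","delta_pos","delta_rot"]}

```bash
ls; mkdir -p pics
python3 - <<'E'
from bench import r
import cv2,pickle
d={}
for n in("scene","top"):
    c=r.camera(n); d[n]=c
    cv2.imwrite(f"pics/{n}0.png",cv2.resize(c["pixels"][:,:,::-1],(768,576),interpolation=cv2.INTER_CUBIC))
    print(n,c["camera_matrix"].tolist(),c["cam_to_world"].round(4).tolist(),[k for k in c])
pickle.dump(d,open("c0.pkl","wb"))
print(r.read_state(),r.grip_point_offset)
E
```

```text
pics
scene [[442.902934954094, 0.0, 250.34739033275963], [0.0, 442.902934954094, 193.59076565481993], [0.0, 0.0, 1.0]] [[-0.4578, -0.557, 0.693, 1.4927], [0.889, -0.278, 0.3638, 0.5132], [-0.01, 0.7826, 0.6224, 1.0077], [0.0, 0.0, 0.0, 1.0]] ['pixels', 'camera_matrix', 'cam_to_world']
top [[380.89780567049024, 0.0, 256.3516124191752], [0.0, 380.89780567049024, 191.4501980769313], [0.0, 0.0, 1.0]] [[-0.0029, 0.9869, -0.1614, 0.3134], [-0.9996, -0.0072, -0.026, -0.0142], [-0.0269, 0.1613, 0.9865, 1.1525], [0.0, 0.0, 0.0, 1.0]] ['pixels', 'camera_matrix', 'cam_to_world']
{'time': 0.1, 'joint_positions': array([-1.26762036,  0.33282034, -0.06466902,  1.46085961,  0.02161151,
        1.34989933, -0.08849969]), 'joint_vel': array([-0.00088358, -0.00177315,  0.00116155, -0.00239003,  0.00043301,
        0.00030033,  0.00030202]), 'joint_torque': array([ 1.27847652e-03, -6.24545360e+01,  2.42585078e-02, -3.90713453e+01,
       -6.15641079e-02,  3.66022065e-02,  8.23816663e-05]), 'ee_pos': array([0.19994108, 0.59178871, 0.22182505]), 'eef_rot': array([ 1.62172145e-01,  9.86762271e-01, -6.42256236e-04, -6.52547395e-05]), 'ft_force': array([ 0.043078  , -0.29530255, -1.02175806]), 'torque': array([ 0.00476152,  0.00227771, -0.01643419]), 'grip_force': 0.0, 'width': 0.08705563430873432} 0.0187
```

View pics/scene0.png

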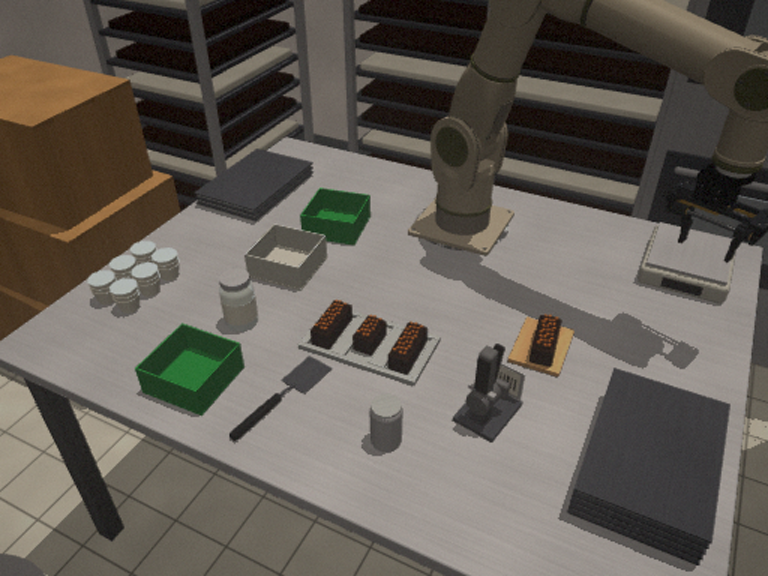

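View pics/top0.png

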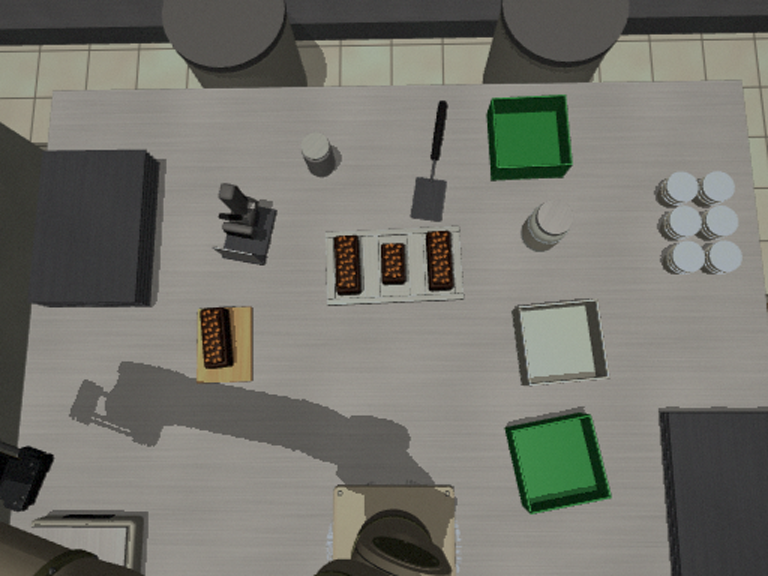

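The short loaf is in the middle bay (top picture, about (394,263)), the spare is on the board at left (215,337), the white tub is at right (560,342) and the scanner is at upper left (245,230). I'll enlarge both views to measure.

Run:
```python
import cv2,pickle
d=pickle.load(open("c0.pkl","rb"))
def crop(n,x0,y0,w,h,s,f):
    im=d[n]["pixels"][y0:y0+h,x0:x0+w,::-1]
    im=cv2.convertScaleAbs(cv2.resize(im,None,fx=s,fy=s,interpolation=cv2.INTER_CUBIC),alpha=1.4,beta=20)
    for k in range(0,w,20):
        cv2.putText(im,str(x0+k),(k*s,10),0,.35,(255,255,0),1);cv2.line(im,(k*s,12),(k*s,18),(255,255,0),1)
    for k in range(0,h,20):
        cv2.putText(im,str(y0+k),(0,k*s+4),0,.35,(255,255,0),1);cv2.line(im,(24,k*s),(30,k*s),(255,255,0),1)
    cv2.imwrite(f,im)
crop("top",120,115,195,145,4,"pics/topc.png")
crop("scene",195,190,195,110,4,"pics/scenec.png")
```

```text
(no output)
```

View pics/topc.png

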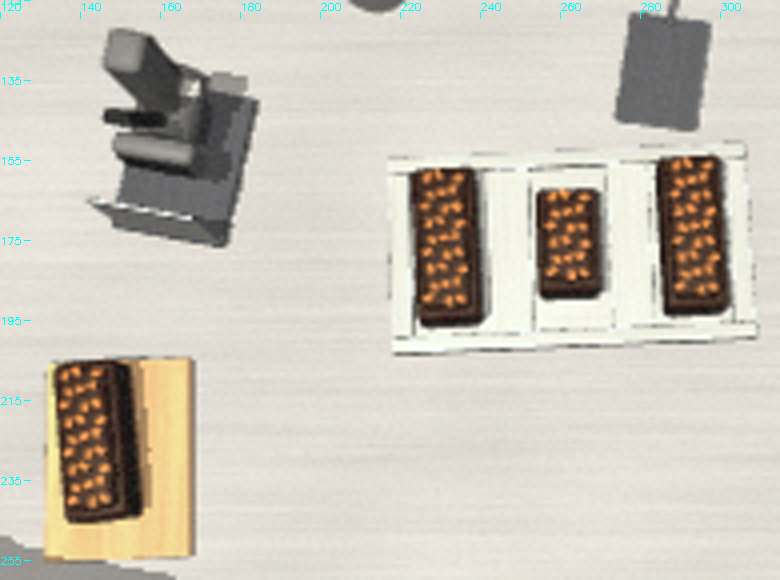

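View pics/scenec.png

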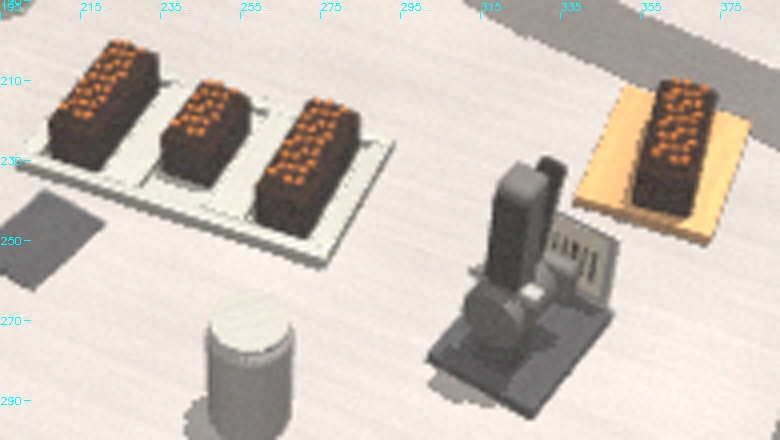

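The top crop shows the tray's corners at about (388,157), (745,143), (757,337) and (392,353), with the short loaf in the middle. The spare's top face spans (55,362) to (115,520). In the scene crop the scanner's grip top is at (523,178), its foot corners are at (430,357), (530,417) and (613,315), and the tray corners are at (17,165), (322,264) and (393,142).

```bash
cat > h.py <<'E'
import numpy as np,pickle,cv2
from scipy.optimize import least_squares
d=pickle.load(open("c0.pkl","rb"))
def P(n):
    c=d[n];K=c["camera_matrix"];T=np.linalg.inv(c["cam_to_world"]);return K@np.diag([1,-1,-1])@T[:3]
def proj(n,X):
    h=P(n)@np.append(X,1);return h[:2]/h[2]
O={"top":(120,115,4),"scene":(195,190,4),"topF":(0,0,1.5),"sceneF":(0,0,1.5)}
def px(n,u,v):
    x0,y0,s=O[n];return np.array([x0+(u+.5)/s-.5,y0+(v+.5)/s-.5])
def tri(a,b): # each (view,u,v)
    h=cv2.triangulatePoints(P(a[0].replace("F","")),P(b[0].replace("F","")),px(*a),px(*b)).ravel();return h[:3]/h[3]
def fit(obs,x0): # obs: (view,u,v,lx,ly,z); params x,y,yaw,dz
    def f(p,):
        c,s=np.cos(p[2]),np.sin(p[2]);e=[]
        for n,u,v,lx,ly,z in obs:
            X=[p[0]+c*lx-s*ly,p[1]+s*lx+c*ly,z+p[3]];e.append(proj(n.replace("F",""),X)-px(n,u,v))
        return np.ravel(e)
    q=least_squares(f,x0,loss="soft_l1");return q.x,np.abs(f(q.x)).reshape(-1,2).round(1).tolist()
E
python3 - <<'E'
from h import *
np.set_printoptions(precision=4,suppress=True)
a,b=.076,.138
print("tray",fit([("top",388,157,a,b,.012),("top",745,143,a,-b,.012),("top",757,337,-a,-b,.012),("top",392,353,-a,b,.012),
 ("scene",17,163,a,-b,.012),("scene",322,262,a,b,.012),("scene",394,143,-a,b,.012)],[.6,0,0,0]))
a,b=.075,.055
print("board",fit([("top",44,361,a,b,.012),("top",192,357,a,-b,.012),("top",194,555,-a,-b,.012),("top",45,559,-a,b,.012),
 ("scene",573,200,a,-b,.012),("scene",708,239,a,b,.012),("scene",751,122,-a,b,.012),("scene",625,86,-a,-b,.012)],[.45,.3,0,0]))
a,b=.058,.024
print("spare",fit([("top",55,363,a,b,.064),("top",110,362,a,-b,.064),("top",117,518,-a,-b,.064),("top",65,520,-a,b,.064),
 ("top",130,362,a,-b,.012),("top",143,517,-a,-b,.012),
 ("scene",632,206,a,-b,.012),("scene",692,217,a,b,.012)],[.45,.3,0,0]))
a=.039
print("short",fit([("top",537,190,a,b,.054),("top",601,188,a,-b,.054),("top",603,297,-a,-b,.054),("top",541,299,-a,b,.054),
 ("scene",160,174,a,-b,.006),("scene",209,187,a,b,.006),("scene",248,144,-a,b,.006)],[.6,0,0,0]))
print("short top corner tri",tri(("top",537,190),("scene",213,133)),"loaf left bay", tri(("top",416,168),("scene",305,188)))
print("grip top",tri(("top",127,50),("scene",523,178)))
print("spare top",tri(("top",85,442),("scene",678,125)))
a,b=.06,.045
print("scan",fit([("top",258,100,a,-b,.012),("top",227,247,-a,-b,.0),("scene",430,359,a,-b,0),("scene",530,417,a,b,0),("scene",613,318,-a,b,0.005),
 ("top",127,50,.03,0,.19),("scene",523,178,.03,0,.19)],[.65,.3,-.2,0]))
a=.075
print("tub",fit([("topF",514,309,a,a,.07),("topF",596,299,a,-a,.07),("topF",608,376,-a,-a,.07),("topF",523,384,-a,a,.07),
 ("sceneF",246,254,a,-a,.07),("sceneF",296,270,a,a,.07),("sceneF",327,240,-a,a,.07),("sceneF",279,226,-a,-a,.07)],[.4,-.3,0,0]))
E
```

```text
tray (array([ 0.5475, -0.0017,  0.0346, -0.0036]), [[0.0, 0.3], [0.1, 0.1], [0.2, 0.1], [0.1, 0.2], [0.9, 0.4], [0.3, 0.5], [0.0, 0.2]])
board (array([ 0.3884,  0.3393,  0.0354, -0.0022]), [[0.9, 0.1], [0.2, 0.4], [0.7, 0.0], [0.1, 0.4], [0.2, 0.4], [0.4, 0.2], [0.1, 0.1], [0.6, 0.2]])
spare (array([0.3975, 0.3479, 0.1172, 0.0033]), [[2.6, 0.2], [0.0, 1.6], [1.3, 0.5], [2.4, 1.1], [0.4, 0.6], [0.0, 0.2], [0.6, 0.3], [0.3, 0.7]])
short (array([ 0.5422, -0.0032,  0.0155, -0.005 ]), [[0.2, 0.5], [0.4, 0.6], [0.5, 0.8], [0.3, 0.9], [0.3, 0.1], [0.5, 1.3], [1.1, 2.5]])
short top corner tri [0.5783 0.0223 0.0643] loaf left bay [0.5972 0.1118 0.0593]
grip top [0.646  0.2913 0.1884]
spare top [0.3968 0.3475 0.0581]
scan (array([ 0.6162,  0.2973, -0.1986, -0.    ]), [[0.1, 0.2], [0.2, 0.9], [1.7, 0.4], [0.1, 1.1], [0.1, 0.5], [0.7, 0.1], [0.2, 0.5]])
tub (array([ 0.3863, -0.3155,  0.06  , -0.0048]), [[1.4, 3.1], [0.6, 0.1], [2.0, 1.9], [0.8, 0.0], [0.6, 1.4], [1.9, 0.3], [0.5, 1.4], [1.7, 0.5]])
```

The fits hold: heights are within 5 mm, residuals are mostly under about 2 px, and every target is within reach. The middle bay is at (0.5475, -0.0017). Now I'll move over the short loaf.

play_rows(claw=[0,0,0,0,0,0,0,0], delta_pos=[[-0.16,-0.14,0],[-0.16,-0.14,0],[-0.16,-0.14,0],[-0.16,-0.14,0],[-0.16,-0.14,0],[-0.16,-0.14,0],[-0.16,-0.14,0],[-0.16,-0.14,0]], delta_rot=[[0,0,0],[0,0,0],[0,0,0],[0,0,0],[0,0,0],[0,0,0],[0,0,0],[0,0,0]], squeeze=15)

```text
time: 0.9
ee_pos: [0.3713, 0.2962, 0.2224]
eef_rot: [0.162, 0.987, -0.0, -0.0]
ft_force: [1.3, 0.8, 0.1]
width: 0.0871
grip_force: 0.0
```

```bash
cat > to.py <<'E'
# usage: to.py x y z yaw -> remaining shift/turn in tool axes and move units (shift first, turn after)
import sys,numpy as np
from scipy.spatial.transform import Rotation as R
from bench import r
x,y,z,yaw=map(float,sys.argv[1:5]);s=r.read_state()
A=R.from_quat(s["eef_rot"]);c,n=np.cos(yaw),np.sin(yaw)
cands=[R.from_matrix(np.array([[-k*c,-k*n*1,0],[-k*n,k*c,0],[0,0,-1]])) for k in(1,-1)]
B=min(cands,key=lambda b:(A.inv()*b).magnitude())
np.set_printoptions(precision=3,suppress=True)
dp=np.array([x,y,z])-s["ee_pos"]
print("t",round(s["time"],2),"pos",s["ee_pos"],"w",round(s["width"],4),"F",s["ft_force"],"grip",round(s["grip_force"],1),"q",s["joint_positions"])
print("shift now-axes",A.inv().apply(dp)/.2,"turn",(A.inv()*B).as_rotvec()/np.pi,"shift if turned first",B.inv().apply(dp)/.2)
E
python3 to.py 0.543 -0.003 0.15 0.02
```

```text
t 0.9 pos [0.371 0.296 0.222] w 0.0871 F [1.266 0.792 0.055] grip 0.0 q [-0.916 -0.005  0.147  1.849  0.001  1.297  0.475]
shift now-axes [-1.292 -1.143  0.362] turn [-0.   -0.   -0.11] shift if turned first [-0.828 -1.513  0.362]
```

play_rows(claw=[0,0,0,0,0,0,0,0], delta_pos=[[-0.16,-0.14,0],[-0.16,-0.14,0],[-0.16,-0.14,0],[-0.16,-0.14,0],[-0.16,-0.14,0],[-0.16,-0.14,0],[-0.16,-0.14,0.1],[-0.16,-0.14,0.1]], delta_rot=[[0,0,0],[0,0,0],[0,0,0],[0,0,0],[0,0,0],[0,0,0],[0,0,0],[0,0,0]])

```text
time: 1.7
ee_pos: [0.5426, 0.0024, 0.1823]
eef_rot: [0.162, 0.987, 0.0, 0.001]
ft_force: [0.2, 0.1, -0.0]
width: 0.087
grip_force: 0.0
```

play_rows(claw=[0.1,0.2,0.2,0.2,0.2,0.2], delta_pos=[[0,0,0.05],[0,0,0.05],[0,0,0.05],[0,0,0],[0,0,0],[0,0,0]], delta_rot=[[0,0,-0.03],[0,0,-0.04],[0,0,-0.04],[0,0,0],[0,0,0],[0,0,0]])

```text
time: 2.3
ee_pos: [0.542, 0.0039, 0.1531]
eef_rot: [-0.008, 1.0, 0.0, 0.0]
ft_force: [0.3, 0.1, 0.3]
width: 0.0697
grip_force: 0.0
```

```bash
python3 to.py 0.543 -0.003 0.017 0.02
python3 - <<'E'
from bench import r
import cv2
c=r.camera("top");s=c["pixels"][110:240,180:340,::-1]
cv2.imwrite("pics/over.png",cv2.convertScaleAbs(cv2.resize(s,None,fx=4,fy=4,interpolation=cv2.INTER_CUBIC),alpha=1.4,beta=20))
E
```

```text
t 2.3 pos [0.542 0.004 0.153] w 0.0697 F [0.327 0.111 0.269] grip 0.0 q [-0.501  0.206  0.464  1.796 -0.1    1.162  1.582]
shift now-axes [-0.004 -0.035  0.68 ] turn [ 0.     0.    -0.001] shift if turned first [-0.005 -0.035  0.681]
```

View pics/over.png

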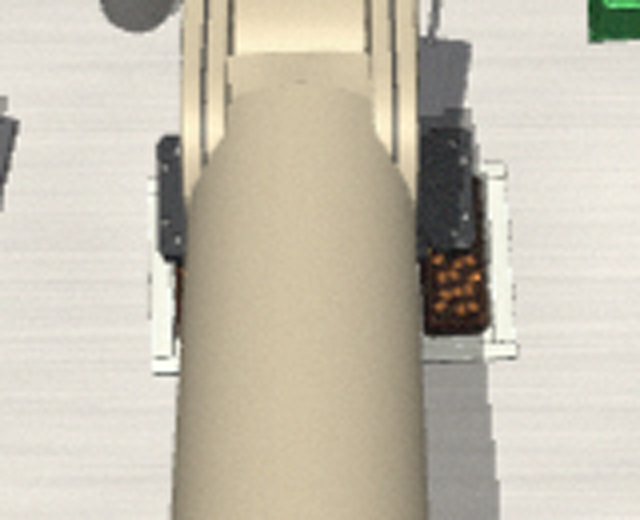

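The arm hides the loaf from the top camera here, so I'll trust the fit and correct y before going down.

play_rows(claw=[0.2,0.2,0.2,0.2,0.2,0.2,0.2,0.2], delta_pos=[[-0.004,-0.035,0],[0,0,0.12],[0,0,0.12],[0,0,0.1],[0,0,0.1],[0,0,0],[0,0,0],[0,0,0]], delta_rot=[[0,0,0],[0,0,0],[0,0,0],[0,0,0],[0,0,0],[0,0,0],[0,0,0],[0,0,0]])

```text
time: 3.15
ee_pos: [0.5435, -0.0033, 0.0658]
eef_rot: [-0.01, 1.0, 0.0, 0.001]
ft_force: [-0.4, -0.0, 0.1]
width: 0.0697
grip_force: 0.0
```

```bash
python3 to.py 0.543 -0.003 0.017 0.02
python3 - <<'E'
from bench import r
import cv2
c=r.camera("scene");s=c["pixels"][180:270,180:310,::-1]
cv2.imwrite("pics/over2.png",cv2.convertScaleAbs(cv2.resize(s,None,fx=5,fy=5,interpolation=cv2.INTER_CUBIC),alpha=1.4,beta=20))
E
```

```text
t 3.15 pos [ 0.544 -0.003  0.066] w 0.0697 F [-0.414 -0.017  0.08 ] grip 0.0 q [-0.465  0.315  0.45   1.876 -0.163  0.985  1.646]
shift now-axes [0.003 0.001 0.244] turn [ 0.     0.001 -0.   ] shift if turned first [0.002 0.002 0.244]
```

View pics/over2.png

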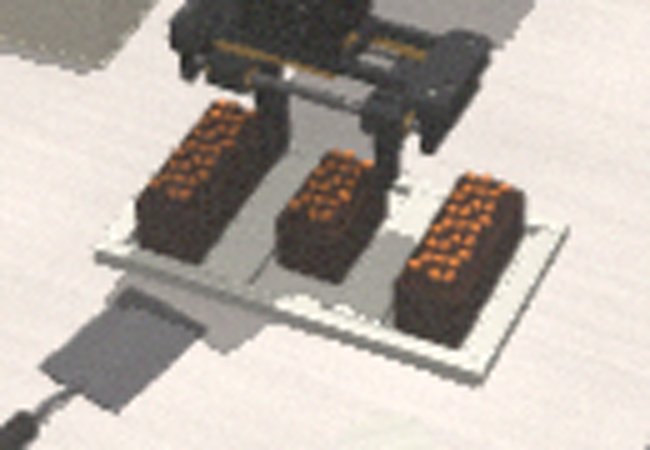

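The fingers, seen at about (272,130) and (388,180), straddle the short loaf clear of both neighbours. I'll go down, grip and lift.

play_rows(claw=[0.2,0.2,0.2,0.2,1,1,1,1], delta_pos=[[0,0,0.1],[0,0,0.1],[0,0,0.04],[0,0,0],[0,0,0],[0,0,0],[0,0,0],[0,0,0]], delta_rot=[[0,0,0],[0,0,0],[0,0,0],[0,0,0],[0,0,0],[0,0,0],[0,0,0],[0,0,0]], squeeze=15)

```text
time: 4.0
ee_pos: [0.5431, -0.003, 0.0172]
eef_rot: [-0.01, 1.0, 0.0, 0.0]
ft_force: [-1.1, 1.0, 3.7]
width: 0.048
grip_force: 15.0
```

play_rows(claw=[1,1,1,1,1,1,1,1], delta_pos=[[0,0,0],[0,0,-0.05],[0,0,-0.1],[0,0,-0.15],[0,0,-0.2],[0,0,-0.2],[0,0,0],[0,0,0]], delta_rot=[[0,0,0],[0,0,0],[0,0,0],[0,0,0],[0,0,0],[0,0,0],[0,0,0],[0,0,0]])

```text
time: 4.8
ee_pos: [0.543, -0.0031, 0.1575]
eef_rot: [-0.01, 1.0, 0.0, 0.001]
ft_force: [0.5, -0.7, -2.0]
width: 0.0477
grip_force: 15.0
```

```bash
python3 to.py 0.3863 -0.3155 0.15 0.06
```

```text
t 4.8 pos [ 0.543 -0.003  0.157] w 0.0477 F [ 0.491 -0.678 -2.002] grip 15.0 q [-0.497  0.204  0.475  1.79  -0.101  1.17   1.599]
shift now-axes [ 0.814 -1.546  0.035] turn [ 0.     0.001 -0.013] shift if turned first [ 0.876 -1.512  0.037]
```

play_rows(claw=[1,1,1,1,1,1,1,1], delta_pos=[[0.1,-0.19,0],[0.1,-0.19,0],[0.1,-0.19,0],[0.1,-0.19,0],[0.1,-0.19,0],[0.1,-0.19,0],[0.1,-0.19,0],[0.1,-0.19,0]], delta_rot=[[0,0,0],[0,0,0],[0,0,0],[0,0,0],[0,0,0],[0,0,0],[0,0,0],[0,0,0]])

```text
time: 5.6
ee_pos: [0.3869, -0.3111, 0.1554]
eef_rot: [-0.01, 1.0, 0.001, -0.001]
ft_force: [1.0, 0.3, -1.4]
width: 0.0478
grip_force: 15.0
```

play_rows(claw=[1,1,1,1,1,1,1], delta_pos=[[0.01,-0.02,0],[0,0,0.1],[0,0,0.15],[0,0,0.15],[0,0,0.1],[0,0,0.1],[0,0,0]], delta_rot=[[0,0,-0.01],[0,0,0],[0,0,0],[0,0,0],[0,0,0],[0,0,0],[0,0,0]])

```text
time: 6.3
ee_pos: [0.3841, -0.3128, 0.0334]
eef_rot: [-0.025, 1.0, 0.001, -0.003]
ft_force: [-0.4, 0.1, -1.2]
width: 0.048
grip_force: 15.0
```

```bash
python3 to.py 0.3863 -0.3155 0.022 0.06
```

```text
t 6.3 pos [ 0.384 -0.313  0.033] w 0.048 F [-0.39   0.071 -1.168] grip 15.0 q [-0.036  0.308  0.711  2.022 -0.252  0.905  2.431]
shift now-axes [-0.011 -0.014  0.057] turn [ 0.001 -0.002 -0.003] shift if turned first [-0.01  -0.014  0.057]
```

Lower a bit more, release, and go up.

play_rows(claw=[1,1,0.2,0.2,0.2,0.2,0.2,0.2], delta_pos=[[-0.01,-0.01,0.06],[0,0,0],[0,0,0],[0,0,0],[0,0,0],[0,0,-0.1],[0,0,-0.2],[0,0,-0.2]], delta_rot=[[0,0,0],[0,0,0],[0,0,0],[0,0,0],[0,0,0],[0,0,0],[0,0,0],[0,0,0]])

```text
time: 7.1
ee_pos: [0.3883, -0.3161, 0.1257]
eef_rot: [-0.025, 1.0, 0.0, -0.001]
ft_force: [0.6, -0.5, 0.4]
width: 0.0691
grip_force: 0.0
```

play_rows(claw=[0.2,0.2,0.2], delta_pos=[[0,0,-0.2],[0,0,-0.1],[0,0,0]], delta_rot=[[0,0,0],[0,0,0],[0,0,0]])

```text
time: 7.4
ee_pos: [0.3903, -0.3171, 0.1877]
eef_rot: [-0.026, 1.0, -0.001, 0.003]
ft_force: [-0.1, 0.6, -1.4]
width: 0.0699
grip_force: 0.0
```

```bash
python3 to.py 0.397 0.348 0.18 0.11
```

```text
t 7.4 pos [ 0.39  -0.317  0.188] w 0.0699 F [-0.098  0.619 -1.433] grip 0.0 q [-0.136  0.077  0.773  1.864 -0.06   1.217  2.278]
shift now-axes [-0.203  3.32   0.034] turn [-0.001  0.002 -0.019] shift if turned first [-0.398  3.302  0.039]
```

play_rows(claw=[0.2,0.2,0.2,0.2,0.2,0.2,0.2,0.2], delta_pos=[[-0.07,0.2,0],[-0.07,0.2,0],[-0.07,0.2,0],[-0.07,0.2,0],[-0.07,0.2,0],[-0.07,0.2,0],[-0.07,0.2,0],[-0.07,0.2,0]], delta_rot=[[0,0,0],[0,0,0],[0,0,0],[0,0,0],[0,0,0],[0,0,0],[0,0,0],[0,0,0]])

```text
time: 8.2
ee_pos: [0.4841, 0.0109, 0.1838]
eef_rot: [-0.026, 1.0, 0.0, -0.0]
ft_force: [0.0, -0.5, 0.5]
width: 0.0696
grip_force: 0.0
```

play_rows(claw=[0.2,0.2,0.2,0.2,0.2,0.2,0.2,0.2], delta_pos=[[0.05,0.2,0],[0.05,0.2,0],[0.05,0.2,0],[0.05,0.2,0],[0.05,0.2,0],[0.05,0.2,0],[0.05,0.2,0],[0.05,0.2,0]], delta_rot=[[0,0,0],[0,0,0],[0,0,0],[0,0,0],[0,0,0],[0,0,0],[0,0,-0.01],[0,0,-0.01]])

```text
time: 9.0
ee_pos: [0.3859, 0.3255, 0.1837]
eef_rot: [-0.058, 0.998, -0.0, -0.0]
ft_force: [0.1, 0.4, 0.2]
width: 0.0699
grip_force: 0.0
```

```bash
python3 to.py 0.397 0.348 0.08 0.11
python3 - <<'E'
from bench import r
import cv2
c=r.camera("top");s=c["pixels"][:,:,::-1]
a=s[190:265,330:430];b=s[110:210,205:325]
f=lambda i:cv2.resize(cv2.resize(i,None,fx=4,fy=4,interpolation=cv2.INTER_CUBIC),(390,320))
cv2.imwrite("pics/tub.png",cv2.hconcat([f(a),f(b)]))
E
```

```text
t 9.0 pos [0.386 0.325 0.184] w 0.0699 F [0.089 0.383 0.239] grip 0.0 q [-0.87   0.093  0.083  1.831 -0.009  1.218  0.902]
shift now-axes [-0.069  0.106  0.518] turn [-0.    -0.     0.002] shift if turned first [-0.068  0.106  0.518]
```

View pics/tub.png

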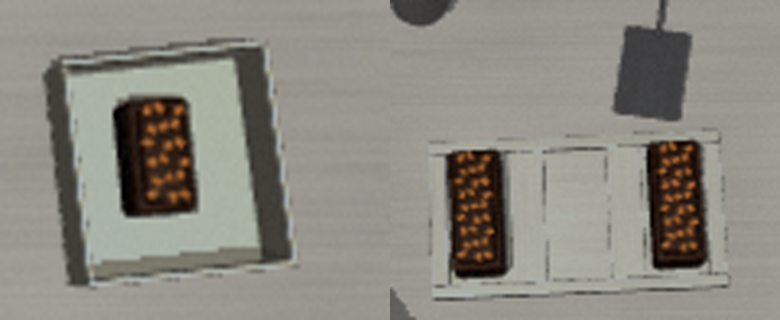

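The short loaf lies upright in the tub (left panel, about (158,155)). The middle bay is empty, centred at (577,214), and the good loaves have not moved. Next I'll go down to the spare.

play_rows(claw=[0.1,0.1,0.1,0.1,0.1,0.1,0.1], delta_pos=[[-0.07,0.105,0],[0,0,0.15],[0,0,0.15],[0,0,0.1],[0,0,0.1],[0,0,0],[0,0,0]], delta_rot=[[0,0,0.005],[0,0,0],[0,0,0],[0,0,0],[0,0,0],[0,0,0],[0,0,0]])

```text
time: 9.75
ee_pos: [0.3982, 0.3463, 0.0845]
eef_rot: [-0.049, 0.999, -0.0, -0.0]
ft_force: [0.5, 0.4, 0.4]
width: 0.0782
grip_force: 0.0
```

```bash
python3 to.py 0.397 0.348 0.026 0.10
python3 - <<'E'
from bench import r
import cv2
from h import *
c=r.camera("scene");s=c["pixels"][190:270,310:420,::-1]
cv2.imwrite("pics/sp.png",cv2.convertScaleAbs(cv2.resize(s,None,fx=6,fy=6,interpolation=cv2.INTER_CUBIC),alpha=1.4,beta=20))
print("bay pred px",proj("top",[.5475,-.0017,.006]))
E
```

```text
t 9.75 pos [0.398 0.346 0.084] w 0.0782 F [0.5   0.398 0.383] grip 0.0 q [-0.872  0.244  0.078  1.881 -0.022  1.018  0.885]
shift now-axes [0.005 0.009 0.292] turn [-0.    -0.    -0.001] shift if turned first [0.005 0.009 0.292]
bay pred px [262.10500457 176.45763225]
```

View pics/sp.png

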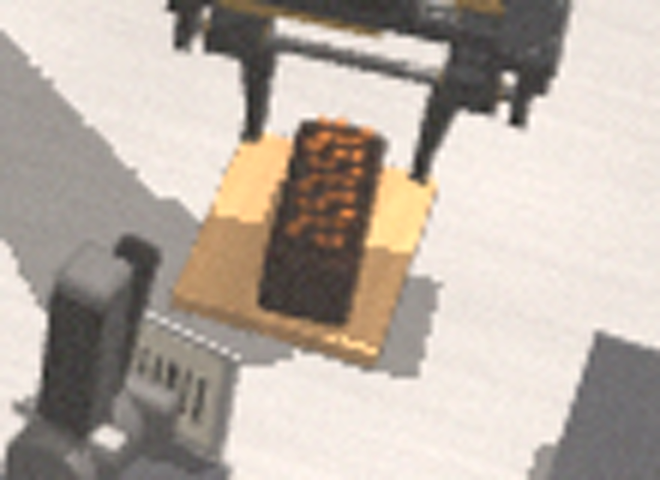

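The finger tips at (252,138) and (420,180) straddle the spare evenly. The predicted bay pixel matches the measured one within 0.5 px. I'll grip and lift.

play_rows(claw=[0.1,0.1,0.1,0.1,1,1,1,1], delta_pos=[[0.005,0.009,0.09],[0,0,0.1],[0,0,0.08],[0,0,0.02],[0,0,0],[0,0,0],[0,0,0],[0,0,0]], delta_rot=[[0,0,0],[0,0,0],[0,0,0],[0,0,0],[0,0,0],[0,0,0],[0,0,0],[0,0,0]], squeeze=20)

```text
time: 10.6
ee_pos: [0.3976, 0.3488, 0.0273]
eef_rot: [-0.049, 0.999, 0.0, 0.0]
ft_force: [-0.1, 0.2, -0.4]
width: 0.0541
grip_force: 0.0
```

play_rows(claw=[1,1,1,1,1,1,1,1], delta_pos=[[0,0,0],[0,0,0],[0,0,-0.03],[0,0,-0.1],[0,0,-0.15],[0,0,-0.15],[0,0,-0.15],[0,0,-0.05]], delta_rot=[[0,0,0],[0,0,0],[0,0,0],[0,0,0],[0,0,0],[0,0,0],[0,0,0],[0,0,0]])

```text
time: 11.4
ee_pos: [0.398, 0.3494, 0.1555]
eef_rot: [-0.049, 0.999, 0.002, 0.001]
ft_force: [-0.0, 0.3, -2.8]
width: 0.048
grip_force: 19.9
```

```bash
python3 to.py 0.5475 -0.0017 0.15 0.035
```

```text
t 11.4 pos [0.398 0.349 0.156] w 0.048 F [-0.044  0.33  -2.772] grip 19.9 q [-0.88   0.167  0.081  1.81  -0.015  1.161  0.875]
shift now-axes [-0.571 -1.82   0.024] turn [0.001 0.001 0.02 ] shift if turned first [-0.686 -1.781  0.028]
```

play_rows(claw=[1,1,1,1,1,1,1,1], delta_pos=[[-0.03,-0.09,0],[-0.05,-0.15,0],[-0.05,-0.16,0],[-0.05,-0.16,0],[-0.05,-0.16,0],[-0.05,-0.16,0],[-0.05,-0.16,0],[-0.05,-0.16,0]], delta_rot=[[0,0,0],[0,0,0],[0,0,0],[0,0,0],[0,0,0],[0,0,0],[0,0,0],[0,0,0]])

```text
time: 12.2
ee_pos: [0.4962, 0.1156, 0.1515]
eef_rot: [-0.049, 0.999, -0.0, -0.001]
ft_force: [0.5, 0.6, -3.6]
width: 0.0481
grip_force: 19.9
```

play_rows(claw=[1,1,1,1,1,1,1,1], delta_pos=[[-0.05,-0.16,0],[-0.05,-0.16,0],[-0.05,-0.16,0],[-0.03,-0.1,0],[-0.01,-0.04,0],[0,0,0],[0,0,0],[0,0,0]], delta_rot=[[0,0,0],[0,0,0],[0,0,0],[0,0,0],[0,0,0],[0,0,0.02],[0,0,0],[0,0,0]])

```text
time: 13.0
ee_pos: [0.546, -0.0016, 0.152]
eef_rot: [-0.019, 1.0, 0.0, -0.0]
ft_force: [0.2, 0.6, -3.0]
width: 0.048
grip_force: 19.9
```

```bash
python3 to.py 0.5475 -0.0017 0.075 0.035
```

```text
t 13.0 pos [ 0.546 -0.002  0.152] w 0.048 F [ 0.219  0.59  -2.952] grip 19.9 q [-0.425  0.213  0.392  1.783 -0.089  1.163  1.603]
shift now-axes [-0.008 -0.001  0.385] turn [ 0.    -0.     0.001] shift if turned first [-0.008 -0.001  0.385]
```

Lower to just above the tray, then check before it goes in.

play_rows(claw=[1,1,1,1,1,1,1], delta_pos=[[-0.008,0,0],[0,0,0.1],[0,0,0.15],[0,0,0.15],[0,0,0.1],[0,0,0.05],[0,0,0]], delta_rot=[[0,0,0],[0,0,0],[0,0,0],[0,0,0],[0,0,0],[0,0,0],[0,0,0]])

```text
time: 13.7
ee_pos: [0.5472, -0.0024, 0.0415]
eef_rot: [-0.018, 1.0, -0.0, -0.001]
ft_force: [-0.3, -0.6, -2.9]
width: 0.048
grip_force: 19.9
```

```bash
python3 to.py 0.5475 -0.0017 0.019 0.035
python3 - <<'E'
from bench import r
import cv2
c=r.camera("scene");s=c["pixels"][190:265,190:300,::-1]
cv2.imwrite("pics/in.png",cv2.convertScaleAbs(cv2.resize(s,None,fx=7,fy=7,interpolation=cv2.INTER_CUBIC),alpha=1.6,beta=30))
E
```

```text
t 13.7 pos [ 0.547 -0.002  0.042] w 0.048 F [-0.278 -0.603 -2.885] grip 19.9 q [-0.395  0.353  0.37   1.876 -0.155  0.943  1.653]
shift now-axes [-0.002  0.003  0.113] turn [-0.    -0.001  0.   ] shift if turned first [-0.001  0.003  0.113]
```

View pics/in.png

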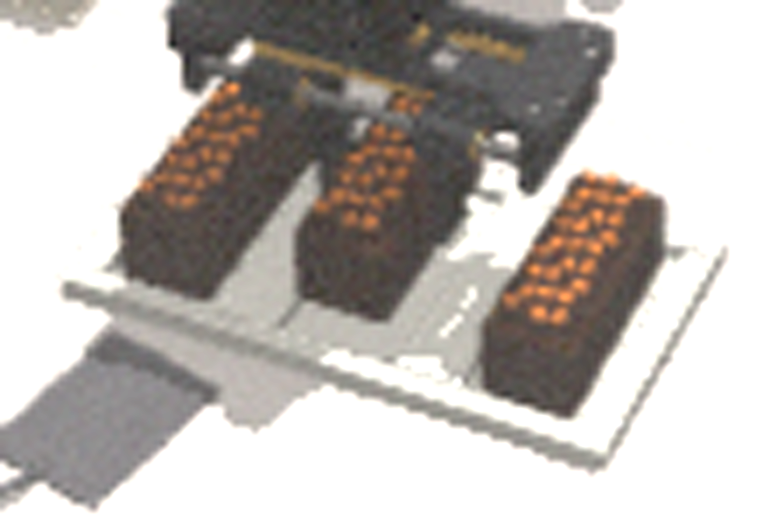

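The loaf hovers over the middle bay between its neighbours, with its lower front corners at about (302,300) and (385,320). I'll compare those with the projected target.

Run:
```python
from h import *
c,s=np.cos(.035),np.sin(.035)
for lx,ly in((.058,-.024),(.058,.024)):
    X=[.5472+c*lx-s*ly,-.0024+s*lx+c*ly,.0265];p=proj("scene",X);print((p+.5-[190,190])*7-.5, (proj("scene",np.add(X,[.005,0,0]))-p)*7)
```

```text
[289.73005895 299.87850058] [-5.33886025  6.7564783 ]
[383.99436312 330.40632079] [-5.16781097  6.91053413]
```

The corners suggest the loaf sits about 3–5 mm towards -x in the grip. I'll nudge +2.5 mm and lower gently.

play_rows(claw=[1,1,1,1,1,1,1], delta_pos=[[-0.014,0.003,0],[0,0,0.02],[0,0,0.02],[0,0,0.02],[0,0,0.02],[0,0,0.01],[0,0,0]], delta_rot=[[0,0,0],[0,0,0],[0,0,0],[0,0,0],[0,0,0],[0,0,0],[0,0,0]])

```text
time: 14.45
ee_pos: [0.5505, -0.0019, 0.0241]
eef_rot: [-0.018, 1.0, -0.0, -0.0]
ft_force: [0.5, 0.5, -3.7]
width: 0.0476
grip_force: 19.9
```

```bash
python3 to.py 0.550 -0.0017 0.019 0.035
```

```text
t 14.45 pos [ 0.55  -0.002  0.024] w 0.0476 F [ 0.506  0.519 -3.681] grip 19.9 q [-0.388  0.384  0.363  1.879 -0.17   0.909  1.662]
shift now-axes [0.002 0.001 0.026] turn [ 0. -0.  0.] shift if turned first [0.002 0.001 0.026]
```

No contact: the load is still only its weight. It is already below the ridge tops, so on down.

play_rows(claw=[1,1,1,1,1], delta_pos=[[0,0,0.01],[0,0,0.008],[0,0,0.006],[0,0,0.002],[0,0,0]], delta_rot=[[0,0,0],[0,0,0],[0,0,0],[0,0,0],[0,0,0]])

```text
time: 14.95
ee_pos: [0.5507, -0.0019, 0.0193]
eef_rot: [-0.018, 1.0, 0.0, -0.0]
ft_force: [0.0, 0.3, -3.4]
width: 0.0478
grip_force: 19.9
```

```bash
python3 to.py 0.550 -0.0017 0.018 0.035
```

```text
t 14.95 pos [ 0.551 -0.002  0.019] w 0.0478 F [ 0.048  0.283 -3.405] grip 19.9 q [-0.386  0.391  0.361  1.882 -0.173  0.899  1.665]
shift now-axes [0.004 0.001 0.006] turn [ 0. -0.  0.] shift if turned first [0.004 0.001 0.006]
```

play_rows(claw=[1,1,1], delta_pos=[[0,0,0.006],[0,0,0.006],[0,0,0]], delta_rot=[[0,0,0],[0,0,0],[0,0,0]])

```text
time: 15.25
ee_pos: [0.5512, -0.0019, 0.0187]
eef_rot: [-0.018, 1.0, 0.0, 0.0]
ft_force: [-8.7, -0.3, 18.6]
width: 0.0481
grip_force: 20.0
```

It is in contact with the floor at the expected height. I'll ease off slightly and release.

play_rows(claw=[1,1,0.2,0.2,0.2,0.2,0.2,0.2], delta_pos=[[0.005,0,-0.006],[0,0,0],[0,0,0],[0,0,0],[0,0,0],[0,0,-0.05],[0,0,-0.15],[0,0,-0.2]], delta_rot=[[0,0,0],[0,0,0],[0,0,0],[0,0,0],[0,0,0],[0,0,0],[0,0,0],[0,0,0]])

```text
time: 16.05
ee_pos: [0.5485, -0.0022, 0.0982]
eef_rot: [-0.018, 1.0, -0.0, -0.002]
ft_force: [0.8, -0.6, 0.2]
width: 0.0694
grip_force: 0.0
```

play_rows(claw=[0,0,0,0,0,0], delta_pos=[[0,0,-0.2],[0,0,-0.2],[0,0,-0.2],[0,0,-0.15],[0,0,0],[0,0,0]], delta_rot=[[0,0,0],[0,0,0],[0,0,0],[0,0,0],[0,0,0],[0,0,0]])

```text
time: 16.65
ee_pos: [0.5499, -0.002, 0.2489]
eef_rot: [-0.018, 1.0, 0.0, 0.001]
ft_force: [-0.2, -0.6, -0.3]
width: 0.0871
grip_force: 0.0
```

```bash
python3 to.py 0.6397 0.2926 0.24 1.372; python3 to.py 0.6397 0.2926 0.24 -1.769
python3 - <<'E'
from bench import r
import cv2
c=r.camera("scene");s=c["pixels"][190:265,190:300,::-1]
cv2.imwrite("pics/done1.png",cv2.convertScaleAbs(cv2.resize(s,None,fx=7,fy=7,interpolation=cv2.INTER_CUBIC),alpha=1.3,beta=20))
E
```

```text
t 16.65 pos [ 0.55  -0.002  0.249] w 0.0871 F [-0.236 -0.643 -0.289] grip 0.0 q [-0.441  0.149  0.406  1.645 -0.06   1.359  1.579]
shift now-axes [-0.501  1.456  0.046] turn [-0.     0.    -0.425] shift if turned first [-1.533 -0.149  0.045]
t 16.65 pos [ 0.55  -0.002  0.249] w 0.0871 F [-0.236 -0.643 -0.289] grip 0.0 q [-0.441  0.149  0.406  1.645 -0.06   1.359  1.579]
shift now-axes [-0.501  1.456  0.046] turn [-0.     0.    -0.426] shift if turned first [-1.533 -0.15   0.045]
```

View pics/done1.png

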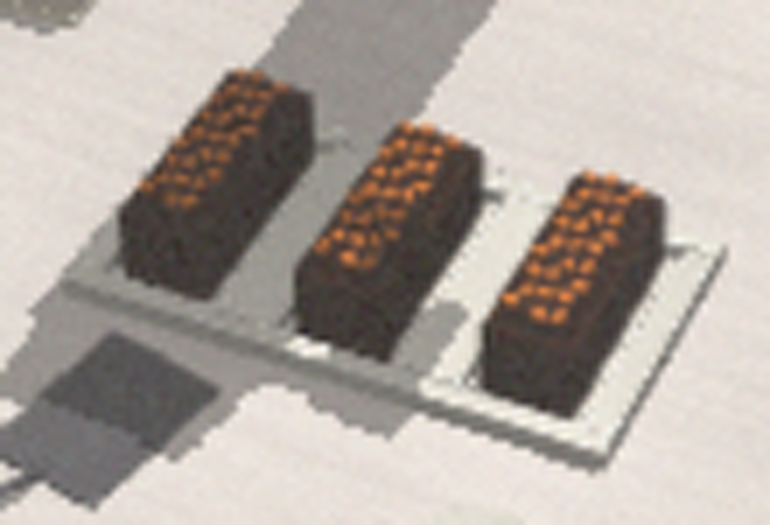

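All three loaves lie level and aligned in their bays. The spare's front base edge, (298,335) to (388,358), falls midway between its neighbours' edges. Next is the scanner. I'll approach offset about 9 mm towards the trigger so the leaning trigger clears, turning the way that keeps joint 7 well inside its range.

play_rows(claw=[0,0,0,0,0,0,0,0], delta_pos=[[-0.06,0.18,-0.02],[-0.06,0.18,-0.02],[-0.06,0.18,-0.02],[-0.06,0.18,0],[-0.06,0.18,0],[-0.06,0.18,0],[-0.06,0.18,0],[-0.04,0.2,0]], delta_rot=[[0,0,0],[0,0,0],[0,0,0],[0,0,0],[0,0,0],[0,0,0],[0,0,0],[0,0,0]])

```text
time: 17.5
ee_pos: [0.6315, 0.2935, 0.2583]
eef_rot: [-0.017, 1.0, -0.001, -0.001]
ft_force: [1.4, -0.6, 0.1]
width: 0.0873
grip_force: 0.0
```

play_rows(claw=[0,0,0,0,0,0,0,0], delta_pos=[[0,0,0],[0,0,0],[0,0,0],[0,0,0],[0,0,0],[0,0,0],[0,0,0],[0,0,0]], delta_rot=[[0,0,0.03],[0,0,0.04],[0,0,0.04],[0,0,0.04],[0,0,0.04],[0,0,0.04],[0,0,0.04],[0,0,0.04]])

```text
time: 18.3
ee_pos: [0.6308, 0.2928, 0.2583]
eef_rot: [0.455, 0.891, -0.001, -0.001]
ft_force: [-0.8, -0.2, 0.1]
width: 0.0871
grip_force: 0.0
```

```bash
python3 to.py 0.6309 0.2944 0.26 -1.769
```

```text
t 18.3 pos [0.631 0.293 0.258] w 0.0871 F [-0.773 -0.179  0.061] grip 0.0 q [-0.788  0.503  0.446  1.206 -0.21   1.48   0.256]
shift now-axes [ 0.006  0.005 -0.008] turn [-0.001  0.     0.263] shift if turned first [ 0.008 -0.001 -0.008]
```

play_rows(claw=[0,0,0,0,0,0,0,0], delta_pos=[[0,0,0],[0,0,0],[0,0,0],[0,0,0],[0,0,0],[0,0,0],[0,0,0],[0,0,0]], delta_rot=[[0,0,0.04],[0,0,0.04],[0,0,0.04],[0,0,0.04],[0,0,0.04],[0,0,0.04],[0,0,0.023],[0,0,0]])

```text
time: 19.1
ee_pos: [0.6308, 0.2929, 0.2585]
eef_rot: [0.773, 0.635, -0.001, -0.0]
ft_force: [1.0, 0.5, 0.0]
width: 0.0868
grip_force: 0.0
```

```bash
python3 to.py 0.6309 0.2944 0.137 -1.769
```

```text
t 19.1 pos [0.631 0.293 0.259] w 0.0868 F [0.974 0.506 0.026] grip 0.0 q [-0.878  0.527  0.595  1.211 -0.286  1.487 -0.519]
shift now-axes [ 0.009 -0.     0.608] turn [-0.001  0.001  0.001] shift if turned first [ 0.008 -0.001  0.608]
```

play_rows(claw=[0,0,0,0,0,0,0], delta_pos=[[0.009,0,0.1],[0,0,0.1],[0,0,0.1],[0,0,0.07],[0,0,0.05],[0,0,0],[0,0,0]], delta_rot=[[0,0,0],[0,0,0],[0,0,0],[0,0,0],[0,0,0],[0,0,0],[0,0,0]])

```text
time: 19.8
ee_pos: [0.6319, 0.2949, 0.1767]
eef_rot: [0.772, 0.635, 0.0, 0.0]
ft_force: [-0.3, -1.3, 0.4]
width: 0.0871
grip_force: 0.0
```

play_rows(claw=[0,0,0,0,0,0], delta_pos=[[0,0,0.05],[0,0,0.05],[0,0,0.05],[0,0,0.03],[0,0,0],[0,0,0]], delta_rot=[[0,0,0],[0,0,0],[0,0,0],[0,0,0],[0,0,0],[0,0,0]])

```text
time: 20.4
ee_pos: [0.6317, 0.2949, 0.1402]
eef_rot: [0.772, 0.635, 0.0, 0.0]
ft_force: [0.2, -0.2, -0.4]
width: 0.087
grip_force: 0.0
```

```bash
python3 to.py 0.6397 0.2926 0.137 -1.769
```

```text
t 20.4 pos [0.632 0.295 0.14 ] w 0.087 F [ 0.232 -0.241 -0.36 ] grip 0.0 q [-0.879  0.59   0.564  1.373 -0.317  1.268 -0.492]
shift now-axes [-0.004  0.041  0.016] turn [0.    0.    0.001] shift if turned first [-0.003  0.041  0.016]
```

No contact on the way down. I'll centre on the grip and squeeze.

play_rows(claw=[0,0,0,1,1,1,1,1], delta_pos=[[0,0.02,0.01],[0,0.02,0],[0,0,0],[0,0,0],[0,0,0],[0,0,0],[0,0,0],[0,0,0]], delta_rot=[[0,0,0],[0,0,0],[0,0,0],[0,0,0],[0,0,0],[0,0,0],[0,0,0],[0,0,0]], squeeze=25)

```text
time: 21.2
ee_pos: [0.6388, 0.2942, 0.1386]
eef_rot: [0.772, 0.636, -0.0, -0.001]
ft_force: [-6.6, 0.0, 6.3]
width: 0.0551
grip_force: 3.4
```

play_rows(claw=[1,1,1,1,1], delta_pos=[[0,0,0],[0,0,0],[0,0,0],[0,0,0],[0,0,0]], delta_rot=[[0,0,0],[0,0,0],[0,0,0],[0,0,0],[0,0,0]])

```text
time: 21.7
ee_pos: [0.6417, 0.2937, 0.1386]
eef_rot: [0.772, 0.635, 0.002, 0.001]
ft_force: [12.6, 2.6, -2.6]
width: 0.0419
grip_force: 25.0
```

The width is 41.9 mm, which is the fully squeezed figure. I'll hold briefly, then open, shift back and rise.

play_rows(claw=[1,1,1,0,0,0,0,0], delta_pos=[[0,0,0],[0,0,0],[0,0,0],[0,0,0],[0,0,0],[0,0,0],[0,0,0],[0,0,0]], delta_rot=[[0,0,0],[0,0,0],[0,0,0],[0,0,0],[0,0,0],[0,0,0],[0,0,0],[0,0,0]])

```text
time: 22.5
ee_pos: [0.6393, 0.2933, 0.1379]
eef_rot: [0.772, 0.635, -0.0, -0.0]
ft_force: [-2.3, 0.1, -0.7]
width: 0.0739
grip_force: 1.1
```

play_rows(claw=[0,0,0,0,0,0,0,0], delta_pos=[[0,-0.02,0],[0,-0.02,0],[0,0,0],[0,0,-0.05],[0,0,-0.1],[0,0,-0.15],[0,0,-0.2],[0,0,-0.1]], delta_rot=[[0,0,0],[0,0,0],[0,0,0],[0,0,0],[0,0,0],[0,0,0],[0,0,0],[0,0,0]])

```text
time: 23.3
ee_pos: [0.6328, 0.2947, 0.263]
eef_rot: [0.772, 0.635, 0.002, 0.001]
ft_force: [0.5, 0.2, 0.7]
width: 0.0873
grip_force: 0.0
```

play_rows(claw=[0,0,0,0,0], delta_pos=[[0,0,0],[0,0,0],[0,0,0],[0,0,0],[0,0,0]], delta_rot=[[0,0,0],[0,0,0],[0,0,0],[0,0,0],[0,0,0]])

```text
time: 23.8
ee_pos: [0.6314, 0.2948, 0.2573]
eef_rot: [0.772, 0.635, -0.001, -0.0]
ft_force: [-0.6, -0.2, -0.5]
width: 0.0869
grip_force: 0.0
```

```bash
python3 -c "
from bench import r
print(r.close_job())"
```

```text
the job is handed in; nothing more can be done
None
```

I handed the job in at about 24 s: the short loaf is in the white tub, the spare is down in the middle bay, and the scanner trigger was squeezed fully and let go. The hand-in gave no verdict, and I took no picture after the squeeze.

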